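# Empty the tipping pail into the tray

### The job

Push the pail's carriage along its rails until it is home against the stop beside the tray, tip the pail right over there so that all three plaster stamps drop into the tray, then stand the pail fully upright again. At the end the carriage is still home against its stop and the stamps lie in the tray. Turn the pail steadily, without flinging it round, and leave the water bowl and the pinch pot where they are.

Things in the scene. Friction and masses are not known exactly. Their poses are not given: they have to be found in the camera images.
- tipper: Fixed plywood base board, 155 x 136 x 12 mm, with two steel rails. Origin: on the table top, straight below the pail's axle when the carriage is home; +x is the direction of travel, towards the tray. The board spans x = -167 to -12 mm.
- carriage: Light wooden carriage, 134 mm wide, two leaning cheeks carry the pail's axle. It slides along the tipper's x. Origin: on the table plane straight below the axle; axes as the tipper's. It starts 80 mm before home (x = -80 mm in the tipper's frame); home is x = 0, a hard stop. About 3 N moves it, forth or back.
- pail: Steel pail, 104 mm wide, 100 high, wall 4. Origin on the axle, 115 mm above the table; axes as the carriage's when upright. Centre line at x = -25 mm, base z = -42, rim z = +58. It turns about its y: 0 upright on a rest, tipping forward (+z towards the tipper's +x, over the tray) to a hard stop at 2.45 rad. The axle is stiff (0.12 N m): the pail stays at any angle it is left.
- bar (a point): Middle of the pail's straight handle bar: round, 12 mm thick, 72 mm long, parallel to the axle, on two 10 mm stays behind the rim; in the pail's frame at x = -122, y = 0, z = +50 mm, with 41 mm free between it and the pail's wall. Pushed straight back when the pail is tipped, it drives the carriage back instead of turning the pail; lifted from beneath, it turns the pail.
- tray: Fixed open wooden tray, 220 (x) x 170 (y) x 30 mm, wall 6 mm, lying under the tipped pail. Origin: centre of its underside.
- stamp_a: White plaster stamp, 31 mm thick, 53 mm long, waisted, loose in the pail at the start. Origin: centre of its foot, +z along its length.
- stamp_b: Second stamp, as stamp_a.
- stamp_c: Third stamp, as stamp_a.
- pinch_pot: Bystander: clay cup, 72 mm wide, 64 mm high, standing beyond the tipper. Origin: centre of its underside.
- water_bowl: Bystander: glazed bowl, 133 mm wide, 48 mm high, standing at the left, beyond the tray. Origin: centre of its underside.

How it is judged:
By the outcome, as a careful person would: the job done as asked, in the order asked, and still so for the second after the job is handed in, with the robot touching nothing.
It also fails if it takes over 62 s, if anything falls off the work surface, if the arm or the gripper's body presses on something with over 40 N, if the wrist force passes 120 N, or if a joint passes its speed limit or range.

### The arm

A 6-joint arm with a two-finger parallel gripper is mounted at the origin on a cart in front of the work surface, level with it; the furniture and walls round the work are solid. World frame = base frame: x ahead of the robot, y to its left, z up, the work surface at z = 0. Lengths are in m, angles in rad, forces in N, time in s.
With the tool pointing down it reaches from about 0.375 to 0.975 m from the base axis. Payload 3.8 kg.
Tool frame: the origin (TCP) lies on the centre line of the jaws, within the pads' length; the fingertips stand 14 mm ahead of it and the grasp point (between the pads) lies 5 mm behind it (bot.finger_overhang is the distance from the TCP to the fingertips, in m); y points along the fingers, x is the direction in which the jaws open and shut, and the axes are right-handed (so a half turn about y gives the same grasp; the last joint's range is limited). The gripper opens to 85 mm and grips with 20 to 120 N. Pads are 22 mm wide; open, the fingers measure 114 mm over their backs; the gripper's body (76 mm by 85 mm) begins 54 mm behind the grasp point. The pads swing forward as they close: fully open they stand 13 mm farther back than shut.
Start: joints at [-1.331, 0.264, 1.604, -0, 1.274, -0.037], TCP at [0.184, -0.649, 0.245] pointing down, gripper open.
Joint ranges: [-2.63, 2.63], [-0.94, 2.18], [0.31, 2.57], [-1.31, 4.45], [0, 2.66], [-2.55, 2.55]. Speed limits (rad/s): [2.57, 2.57, 3.14, 3.14, 3.14, 3.14].

### API

Orientations are given as a rotation vector (axis times angle).
In Python, from workcell import readout, read_camera, bot, spotter gives the robot as it stands.
- The arm moves only by the tool jog_arm, never from a script. Its argument "increments" is a list of rows, each a list of 7 numbers: the shift along the tool's x, y, z in m, then the turn, a rotation vector about the tool's x, y, z in rad, then the opening, from 0 (shut) to 1 (fully open). A call has 1 to 10 rows; each row shifts and turns the pose as measured when the row begins, along the tool's axes as they then stand; what a row does not reach is not made up. A row lasts 1/8 s, in which the tool goes at most 62.5 mm and 10.7 degrees, less where a joint would pass 70% of its speed; a pose out of reach is approached as far as the arm can. A call with a gripper value outside its range is refused whole. The fingers move at their own pace and stop on an object; "force" is the grip in N (left out, the last holds). Time passes only in rows, so rows that do not move let the fingers close. It gives the time, the measured TCP pose, the force and the opening at its end, in the units of the state.
- readout.read_state(): the state, without advancing time (a new reading comes with each control period).
- read_camera(name): name is "scene" or "top"; returns a dict with "img" (420x560x3 uint8, blue, green, red), "range_z" (420x560 float32, m along the optical axis (not along the pixel's ray), 0 where there is no reading), "fx", "fy", "cx", "cy" (pixels), "distortion" ([k1, k2, p1, p2, k3] as OpenCV has them; the pictures are not rectified), "world_from_camera" (4x4, takes a point from camera to world coordinates). Camera axes: x right, y down, z forward; pixel columns grow to the right and rows downward; lengths in m; the calibration is good to about 2 mm. A picture is of the moment at which its call begins.
- bot.finish_job(): hands the job in, once; it reports no verdict.
Trained networks look in a picture, given as the dict that the camera call returned (one of the last four; its "shot" number tells which), for a name from the list of things; names that differ only in an ending like _2 or _b are one class to them, and where a whole thing is asked for, a point or a joint stands for the part that bears it (a point fixed in the world has none). Each returns a list of dicts, best first, with "p" (0 to 1); they miss things now and then, are a little off and sometimes report something else, mostly with a low value. They report only what shows in the picture. A call takes as long as a camera call.
- spotter.masks_of(picture, thing): "mask" (420x560 bool, what is visible of it) and "location" ([column, row] in pixels, amid what is visible of it).
- spotter.spot_point(picture, thing): "location" ([column, row] in pixels: a listed point, or the origin of a listed thing).
The state is a dict: "time": time; "q": joint angles; "joint_vel": joint speeds; "joint_torque": joint torques, N m; "tool_pos": TCP position; "tcp_rot": TCP orientation; "wrist_force": force on the tool from outside, world axes, zero at the start; "torque": the same for the moment, N m; "width": opening from 0.0 (shut) to 1.0 (fully open).
Only numpy, scipy, OpenCV 4.12 (cv2) and the standard library are available. Lean on these libraries where they do the work, as an engineer would, in place of code of your own. Each camera call takes 0.05 s, during which the arm holds its last target. There are 200 camera calls.

## Working session

There is one attempt and no reset: what is moved stays moved. The work goes in short steps, Python scripts to look and compute and a tool call to move; the robot and the scene stay as the last step left them, time stands still between calls to the robot, and variables do not carry over. Pictures are saved under pics/ and viewed, about 8 in all and at most 12, crops included, and the job is handed in when it is done.

Besides the shell and the picture viewer there is one more tool, called after "Emit:" as name(argument=value, ...), one argument or row to a line, values as JSON. jog_arm: Moves the arm, as the interface text tells. Its arguments: {"type":"object","properties":{"increments":{"type":"array"},"force":{"type":"number"}},"required":["increments"]}

```bash
mkdir -p pics; ls; cat > h.py <<'E'
import numpy as np, cv2
from workcell import readout, read_camera, bot, spotter
def ray(p,px):
    K=np.array([[p["fx"],0,p["cx"]],[0,p["fy"],p["cy"]],[0,0,1]])
    u=cv2.undistortPoints(np.array(px,float).reshape(-1,1,2),K,np.array(p["distortion"]))[:,0]
    return np.c_[u,np.ones(len(u))]
def world(p,px,z=None):
    r=ray(p,px); T=p["world_from_camera"]
    if z is None:
        px=np.array(px).reshape(-1,2).round().astype(int); d=p["range_z"][px[:,1],px[:,0]]
        return (r*d[:,None])@T[:3,:3].T+T[:3,3]
    w=r@T[:3,:3].T; return T[:3,3]+w*((z-T[2,3])/w[:,2])[:,None]
def project(p,X):
    T=p["world_from_camera"];X=(np.array(X).reshape(-1,3)-T[:3,3])@T[:3,:3]
    K=np.array([[p["fx"],0,p["cx"]],[0,p["fy"],p["cy"]],[0,0,1]])
    return cv2.projectPoints(X,np.zeros(3),np.zeros(3),K,np.array(p["distortion"]))[0][:,0]
E
python3 - <<'E'
from h import *
s=readout.read_state();print(s["tool_pos"],s["tcp_rot"],s["width"])
for c in("scene","top"):
    p=read_camera(c);im=p["img"].copy()
    print(c,p["world_from_camera"][:3,3].round(3),p["world_from_camera"][:3,2].round(2))
    for t in("tipper","carriage","pail","bar","tray","stamp_a","pinch_pot","water_bowl"):
        for d in spotter.spot_point(p,t)[:3]:
            l=d["location"]
            z={"tipper":0,"carriage":0,"pail":.115,"bar":.165,"tray":0,"pinch_pot":0,"water_bowl":0}.get(t,.08)
            print(t,round(d["p"],2),np.round(l),"at z",world(p,[l],z).round(3)[0],"depth",world(p,[l]).round(3)[0])
            if d["p"]>.4:
                cv2.circle(im,tuple(int(v) for v in l),3,(0,0,255),-1);cv2.putText(im,t,(int(l[0])+4,int(l[1])),0,.35,(255,0,255),1)
    cv2.imwrite(f"pics/{c}0.png",im)
a,b=[cv2.imread(f"pics/{c}0.png") for c in("scene","top")]
E
```

```text
pics
[ 0.18427707 -0.6486403   0.24394836] [-1.32609629  1.00414703 -1.00124068] 1.004746775675714
scene [-0.212  0.65   1.07 ] [ 0.6  -0.31 -0.74]
tipper 0.68 [321. 238.] at z [0.509 0.173 0.   ] depth [0.508 0.174 0.001]
tipper 0.52 [203. 280.] at z [0.545 0.583 0.   ] depth [0.518 0.586 0.038]
carriage 0.64 [346. 231.] at z [0.494 0.082 0.   ] depth [0.487 0.089 0.012]
pail 0.76 [351. 209.] at z [0.488 0.078 0.115] depth [0.453 0.106 0.162]
bar 0.91 [388. 189.] at z [ 0.465 -0.045  0.165] depth [ 0.583 -0.166  0.008]
tray 0.9 [291. 243.] at z [0.541 0.273 0.   ] depth [ 0.541  0.273 -0.001]
stamp_a 0.62 [349. 212.] at z [0.505 0.07  0.08 ] depth [0.457 0.109 0.145]
pinch_pot 0.65 [321. 207.] at z [0.633 0.098 0.   ] depth [0.61  0.113 0.03 ]
pinch_pot 0.64 [323. 239.] at z [0.501 0.169 0.   ] depth [0.488 0.178 0.02 ]
water_bowl 0.92 [202. 286.] at z [0.526 0.593 0.   ] depth [0.501 0.595 0.037]
water_bowl 0.72 [290. 246.] at z [0.532 0.28  0.   ] depth [0.529 0.281 0.004]
top [0.486 0.234 1.119] [ 0.11  0.02 -0.99]
carriage 0.94 [345. 251.] at z [0.497 0.091 0.   ] depth [0.495 0.113 0.174]
pail 0.86 [350. 249.] at z [0.5   0.094 0.115] depth [0.5   0.089 0.078]
pail 0.57 [355. 259.] at z [0.476 0.083 0.115] depth [0.476 0.085 0.131]
pail 0.53 [363. 248.] at z [0.501 0.062 0.115] depth [0.501 0.064 0.126]
bar 0.82 [407. 264.] at z [ 0.46  -0.031  0.165] depth [ 0.46  -0.03   0.168]
tray 0.62 [279. 240.] at z [0.53 0.27 0.  ] depth [0.529 0.27  0.005]
stamp_a 0.61 [351. 256.] at z [0.483 0.087 0.08 ] depth [0.483 0.092 0.12 ]
stamp_a 0.6 [367. 259.] at z [0.473 0.048 0.08 ] depth [0.474 0.057 0.129]
stamp_a 0.43 [362. 248.] at z [0.503 0.059 0.08 ] depth [0.502 0.066 0.124]
pinch_pot 0.82 [344. 200.] at z [0.636 0.089 0.   ] depth [0.636 0.089 0.004]
water_bowl 0.81 [161. 239.] at z [0.541 0.598 0.   ] depth [0.539 0.586 0.035]
water_bowl 0.54 [363. 260.] at z [0.471 0.043 0.   ] depth [0.472 0.059 0.093]
```

```bash
python3 - <<'E'
import cv2,numpy as np
from h import *
a=cv2.imread("pics/scene0.png")[150:350,150:450]
b=cv2.imread("pics/top0.png")[150:350,150:450]
cv2.imwrite("pics/c0.png",np.vstack([cv2.resize(i,None,fx=1.5*1,fy=1.5) for i in(a,b)]))
p=read_camera("top")
# tray rim / bar / rails geometry: 3D cloud
v,u=np.mgrid[0:420,0:560];m=p["range_z"]>0
P=world(p,np.c_[u[m],v[m]])
uv=np.c_[u[m],v[m]]
def box(n,sel):
    q=P[sel][:,:2].astype(np.float32)
    r=cv2.minAreaRect(q);print(n,len(q),np.round(r[0],3),np.round(r[1],3),r[2],"z",np.median(P[sel][:,2]).round(3))
for t in("bar","tray","tipper","carriage","pail"):
    for d in spotter.masks_of(p,t)[:1]:
        M=d["mask"][m]; print(t,d["p"],M.sum())
        if t=="tray": box("tray",M&(P[:,2]>.022)&(P[:,2]<.04))
        if t=="tipper": box("tip",M&(P[:,2]<.03)&(P[:,2]>.006))
        if t=="carriage": box("car",M)
        if t=="pail": box("rim",M&(P[:,2]>.165)&(P[:,1]>.01)); box("bar",M&(P[:,2]>.155)&(P[:,1]<-.005))
# along-y bar cluster
sel=(P[:,2]>.15)&(P[:,2]<.185)&(np.hypot(P[:,0]-.46,P[:,1]+.031)<.05)
q=P[sel];print(len(q),q.mean(0).round(4)); box("barcl",sel)
E
```

```text
bar 0.94 1864
tray 0.82 5366
tray 670 [0.536 0.275] [0.221 0.171] 75.7969741821289 z 0.029
tipper 0.58 3326
tip 1170 [0.49 0.08] [0.155 0.136] 74.19213104248047 z 0.012
carriage 0.65 1925
car 1925 [0.484 0.039] [0.153 0.151] 74.01488494873047 z 0.126
pail 0.74 1853
rim 331 [0.482 0.062] [0.107 0.106] 88.14312744140625 z 0.171
bar 251 [ 0.465 -0.024] [0.037 0.09 ] 89.76177215576172 z 0.169
288 [ 0.4616 -0.0221  0.1684]
barcl 288 [ 0.465 -0.009] [0.055 0.085] 74.15447998046875 z 0.169
```

View pics/c0.png

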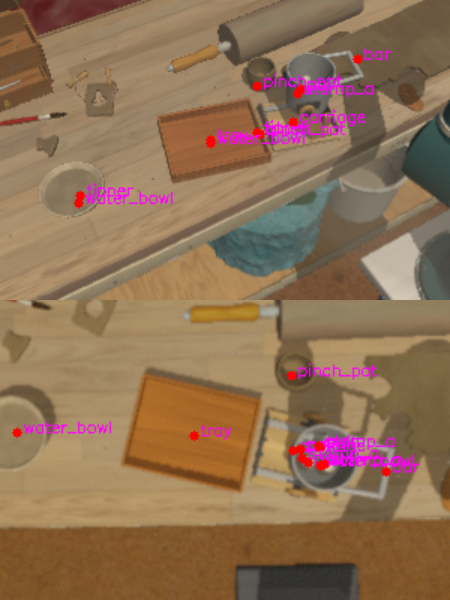

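The pictures agree with the fits: the tray is near crop (200,430) in the top view, the pail is right of it with the bar at far right, and the pinch pot is beyond. The tipper's x axis is about 74–75° from world x. I'll grip the bar from above, push, then carry it along the arc with the tool vertical.

```bash
cat >> h.py <<'E'
from scipy.spatial.transform import Rotation as R
A=np.radians(74.7); EX=np.array([np.cos(A),np.sin(A),0]); EY=np.array([-np.sin(A),np.cos(A),0]); EZ=np.array([0,0,1.])
ORG=np.array([.490,.080,0])+.0895*EX
def loc(X): d=np.asarray(X)-ORG; return np.array([d@EX,d@EY,d[2]])
def bar(th,c=0.):  # world bar position: tilt th, carriage c
    x,z=-.122,.05; return ORG+(c+x*np.cos(th)+z*np.sin(th))*EX+(.115-x*np.sin(th)+z*np.cos(th))*EZ
E
python3 - <<'E'
from h import *
s=readout.read_state(); r=R.from_rotvec(s["tcp_rot"]); print(r.as_matrix().round(3))
print("axle",(ORG-.08*EX).round(3),"bar",bar(0,-.08).round(4),"home",bar(0).round(3),"tipped",bar(2.45).round(3))
for sg in(1,-1):
    x=sg*EX;y=-EZ;G=R.from_matrix(np.c_[x,y,np.cross(x,y)]); print(sg,(r.inv()*G).as_rotvec().round(3), "q6",s["q"].round(3))
print("delta tool", r.inv().apply(bar(0,-.08)+[0,0,.08]-s["tool_pos"]).round(3))
p=read_camera("scene");v,u=np.mgrid[0:420,0:560];m=p["range_z"]>0;P=world(p,np.c_[u[m],v[m]])
q=P[(P[:,1]<-.06)&(P[:,0]>.2)&(P[:,0]<.7)&(P[:,2]>.05)];print(len(q),q.min(0) if len(q) else 0,q.max(0) if len(q) else 0)
E
```

```text
[[ 0.273  0.     0.962]
 [-0.962  0.     0.273]
 [-0.    -1.     0.   ]]
axle [0.493 0.089 0.   ] bar [ 0.4603 -0.0285  0.165 ] home [0.481 0.049 0.165] tipped [0.547 0.288 0.154]
1 [-0.    -2.598  0.   ] q6 [-1.331  0.264  1.604  0.     1.274 -0.037]
-1 [-0.     0.544 -0.   ] q6 [-1.331  0.264  1.604  0.     1.274 -0.037]
delta tool [-0.522  0.     0.435]
1039 [ 0.20003335 -1.07813919  0.05003064] [ 0.69997534 -0.06005954  0.80279094]
```

Emit:
jog_arm(
  increments=[
    [0,0,0,0,0.136,0,0.45],
    [0,0,0,0,0.136,0,0.45],
    [0,0,0,0,0.136,0,0.45],
    [0,0,0,0,0.136,0,0.45],
    [-0.056,0,0.0085,0,0,0,0.45],
    [-0.056,0,0.0085,0,0,0,0.45],
    [-0.056,0,0.0085,0,0,0,0.45],
    [-0.056,0,0.0085,0,0,0,0.45],
    [-0.056,0,0.0085,0,0,0,0.45],
    [-0.056,0,0.0085,0,0,0,0.45],
  ],
  force=20,
)

```text
time: 2.5
tool_pos: [0.3308, -0.3369, 0.2448]
tcp_rot: [-1.055, 1.419, -1.425]
wrist_force: [1.2, 0.0, 1.0]
width: 0.45
```

```bash
cat > st.py <<'E'
from h import *
import sys
s=readout.read_state(); r=R.from_rotvec(s["tcp_rot"])
x=-EX;y=-EZ;G=R.from_matrix(np.c_[x,y,np.cross(x,y)])
print("t",round(s["time"],2),"pos",s["tool_pos"].round(4),"loc",loc(s["tool_pos"]).round(4),"turn",(r.inv()*G).as_rotvec().round(3),"F",(np.array([EX,EY,EZ])@s["wrist_force"]).round(1),"w",round(s["width"],2),"q",s["q"].round(2))
E
python3 st.py
```

```text
t 2.5 pos [ 0.3308 -0.3369  0.2448] loc [-0.5336  0.0435  0.2448] turn [-0.003 -0.026  0.002] F [ 0.4 -1.2  1. ] w 0.45 q [-0.85 -0.13  2.02  0.    1.24  1.02]
```

Emit:
jog_arm(
  increments=[
    [-0.0555,0,0.0065,0,-0.013,0,0.45],
    [-0.0555,0,0.0065,0,-0.013,0,0.45],
    [-0.0555,0,0.0065,0,0,0,0.45],
    [-0.0555,0,0.0065,0,0,0,0.45],
    [-0.0555,0,0.0065,0,0,0,0.45],
    [-0.05,0,0.0065,0,0,0,0.45],
    [0,0,0,0,0,0,0.45],
  ],
)

```text
time: 3.38
tool_pos: [0.4612, -0.0189, 0.2474]
tcp_rot: [-1.067, 1.389, -1.408]
wrist_force: [-0.0, -0.3, 0.6]
width: 0.449
```

```bash
python3 st.py; python3 - <<'E'
from h import *
p=read_camera("top");im=p["img"].copy()
for d in spotter.spot_point(p,"bar")[:2]: print(d["p"],d["location"],loc(world(p,[d["location"]],.171)[0]).round(4))
c=project(p,[bar(0,-.08)])[0]
p2=read_camera("scene");im2=p2["img"].copy()
for P,I in((p,im),(p2,im2)):
    for th in (0,):
        for y in(-.036,.036):
            a=project(P,[bar(0,-.08)+y*EY])[0];cv2.circle(I,(int(a[0]),int(a[1])),1,(0,0,255),-1)
cv2.imwrite("pics/c1.png",np.hstack([cv2.resize(im[180:330,300:460],None,fx=2.5,fy=2.5),cv2.resize(im2[110:260,300:460],None,fx=2.5,fy=2.5)]))
E
```

```text
t 3.38 pos [ 0.4612 -0.0189  0.2474] loc [-0.1925  0.0017  0.2474] turn [-0.012  0.005  0.002] F [-0.2 -0.   0.6] w 0.45 q [-0.09 -0.16  2.04 -0.    1.24  1.74]
0.82 [408.3, 265.3] [-0.2057  0.0015  0.171 ]
```

View pics/c1.png

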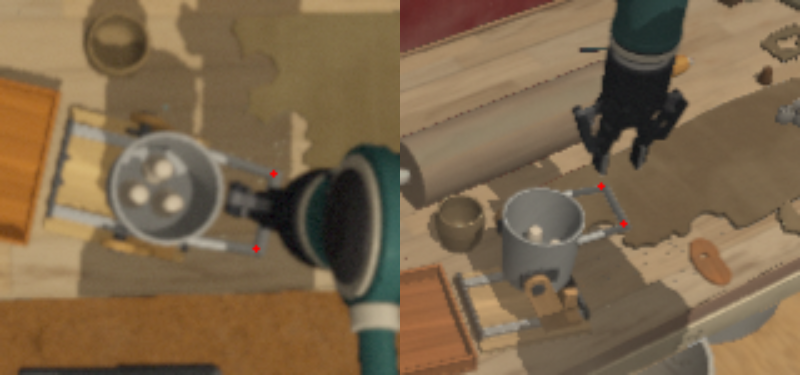

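The projected bar ends (red dots, near crop (265,210) left and (612,205) right) sit on the handle in both views. All three stamps are in the pail. The gripper is above the bar, about 10 mm too far forward, so I'll correct that and go down.

Emit:
jog_arm(
  increments=[
    [0.011,0,0.0015,-0.01,0,0,0.45],
    [0,0,0,0,0,0,0.45],
    [0,0.03,0,0,0,0,0.45],
    [0,0.03,0,0,0,0,0.45],
    [0,0.024,0,0,0,0,0.45],
    [0,0,0,0,0,0,0.45],
  ],
)

```text
time: 4.28
tool_pos: [0.4579, -0.0417, 0.1622]
tcp_rot: [-1.064, 1.408, -1.417]
wrist_force: [-0.1, -0.2, 0.1]
width: 0.45
```

```bash
python3 st.py
```

```text
t 4.28 pos [ 0.4579 -0.0417  0.1622] loc [-0.2153 -0.0011  0.1622] turn [-0.003 -0.013  0.004] F [-0.2  0.1  0.1] w 0.45 q [-0.14 -0.08  2.14 -0.    1.08  1.71]
```

Emit:
jog_arm(
  increments=[
    [-0.011,0.002,0,0,0,0,0.45],
    [0,0,0,0,0,0,0.2],
    [0,0,0,0,0,0,0],
    [0,0,0,0,0,0,0],
    [0,0,0,0,0,0,0],
  ],
)

```text
time: 4.9
tool_pos: [0.4628, -0.0313, 0.1632]
tcp_rot: [-1.061, 1.405, -1.42]
wrist_force: [-0.3, -0.6, -2.6]
width: 0.132
```

```bash
python3 st.py
```

```text
t 4.9 pos [ 0.4628 -0.0313  0.1632] loc [-0.2041 -0.0032  0.1632] turn [-0.008 -0.014  0.003] F [-0.6  0.2 -2.6] w 0.13 q [-0.12 -0.08  2.13 -0.01  1.08  1.74]
```

Emit:
jog_arm(
  increments=[
    [-0.01,0,0,0,0,0,0],
    [-0.01,0,0,0,0,0,0],
    [-0.01,0,0,0,0,0,0],
    [-0.01,0,0,0,0,0,0],
    [-0.01,0,0,0,0,0,0],
    [-0.01,0,0,0,0,0,0],
    [-0.008,0,0,0,0,0,0],
  ],
)

```text
time: 5.78
tool_pos: [0.4818, 0.0379, 0.1631]
tcp_rot: [-1.064, 1.406, -1.42]
wrist_force: [-2.5, -2.1, 0.7]
width: 0.133
```

```bash
python3 st.py
```

```text
t 5.78 pos [0.4818 0.0379 0.1631] loc [-0.1322 -0.0032  0.1631] turn [-0.006 -0.013  0.006] F [-2.7  1.8  0.7] w 0.13 q [ 0.03 -0.04  2.09 -0.01  1.08  1.89]
```

Emit:
jog_arm(
  increments=[
    [-0.004,0,0,0,0,0,0],
    [-0.004,0,0,0,0,0,0],
    [-0.004,0,0,0,0,0,0],
    [-0.004,0,0,0,0,0,0],
  ],
)

```text
time: 6.28
tool_pos: [0.484, 0.0462, 0.1632]
tcp_rot: [-1.084, 1.397, -1.429]
wrist_force: [-6.4, -16.3, 6.2]
width: 0.128
```

```bash
python3 st.py
```

```text
t 6.28 pos [0.484  0.0462 0.1632] loc [-0.1237 -0.0031  0.1632] turn [-0.004 -0.009  0.025] F [-17.4   1.9   6.2] w 0.13 q [ 0.06 -0.02  2.08 -0.03  1.09  1.92]
```

Carriage home (17 N against the stop, at the predicted place). Now the arc.

```bash
cat > arc.py <<'E'
from h import *
import sys
OFF=np.array([-.0012,0,-.0018])  # measured TCP minus bar centre, tipper frame
def tgt(th): return loc(bar(th))+OFF
def rows(th1,n,bias=0.001):
    s=readout.read_state(); p=loc(s["tool_pos"])-OFF
    a=np.arctan2(p[2]-.115,p[0]); th0=np.arctan2(.05,-.122)-a
    rad=np.hypot(p[2]-.115,p[0])
    print("est th",round(th0,3),"radius err mm",round(1e3*(rad-np.hypot(.122,.05)),1))
    q=p+OFF
    for th in np.linspace(th0,th1,n+1)[1:]:
        t=tgt(th)+[bias,0,0]; d=t-q; q=t; print([round(-d[0],4),round(-d[2],4)],end=" ")
    print()
if len(sys.argv)>1: rows(float(sys.argv[1]),int(sys.argv[2]),float(sys.argv[3]))
E
python3 arc.py .5 10 .001; python3 arc.py 0 1 0
```

```text
est th -0.002 radius err mm 0.5
[np.float64(-0.0041), np.float64(-0.0059)] [np.float64(-0.003), np.float64(-0.0059)] [np.float64(-0.0032), np.float64(-0.0058)] [np.float64(-0.0035), np.float64(-0.0056)] [np.float64(-0.0038), np.float64(-0.0054)] [np.float64(-0.0041), np.float64(-0.0052)] [np.float64(-0.0043), np.float64(-0.005)] [np.float64(-0.0046), np.float64(-0.0048)] [np.float64(-0.0048), np.float64(-0.0045)] [np.float64(-0.005), np.float64(-0.0043)] 
est th -0.002 radius err mm 0.5
[np.float64(-0.0005), np.float64(-0.0)]
```

Emit:
jog_arm(
  increments=[
    [-0.003,-0.006,0,0,0,0,0],
    [-0.003,-0.006,0,0,0,0,0],
    [-0.0032,-0.0058,0,0,0,0,0],
    [-0.0035,-0.0056,0,0,0,0,0],
    [-0.0038,-0.0054,0,0,0,0,0],
  ],
)

```text
time: 6.9
tool_pos: [0.4879, 0.0608, 0.1917]
tcp_rot: [-1.089, 1.397, -1.433]
wrist_force: [-2.4, -5.2, -0.5]
width: 0.13
```

```bash
sed -i 's/round(-d\[0\],4),round(-d\[2\],4)/float(round(-d[0],4)),float(round(-d[2],4))/' arc.py; python3 st.py; python3 arc.py .75 10 .001
```

```text
t 6.9 pos [0.4879 0.0608 0.1917] loc [-0.1086 -0.0031  0.1917] turn [-0.003 -0.01   0.03 ] F [-5.6  1.  -0.5] w 0.13 q [ 0.09 -0.04  2.04 -0.03  1.15  1.95]
est th 0.242 radius err mm 1.2
[-0.006, -0.0046] [-0.0043, -0.0051] [-0.0046, -0.0049] [-0.0048, -0.0046] [-0.0051, -0.0044] [-0.0053, -0.0041] [-0.0055, -0.0038] [-0.0057, -0.0035] [-0.0058, -0.0033] [-0.006, -0.003]
```

Emit:
jog_arm(
  increments=[
    [-0.005,-0.005,0,0,0,0.005,0],
    [-0.0045,-0.005,0,0,0,0.005,0],
    [-0.0046,-0.0049,0,0,0,0.005,0],
    [-0.0048,-0.0046,0,0,0,0.005,0],
    [-0.0051,-0.0044,0,0,0,0.005,0],
    [-0.0053,-0.0041,0,0,0,0,0],
    [-0.0055,-0.0038,0,0,0,0,0],
    [-0.0057,-0.0035,0,0,0,0,0],
  ],
)

```text
time: 7.9
tool_pos: [0.4989, 0.101, 0.2312]
tcp_rot: [-1.073, 1.402, -1.418]
wrist_force: [-1.7, -3.9, 0.4]
width: 0.127
```

```bash
python3 st.py; python3 arc.py 1.15 10 .001
```

```text
t 7.9 pos [0.4989 0.101  0.2312] loc [-0.0669 -0.003   0.2312] turn [-0.004 -0.008  0.01 ] F [-4.2  0.6  0.4] w 0.13 q [ 0.16 -0.04  1.97 -0.01  1.22  2.01]
est th 0.674 radius err mm 3.2
[-0.0081, -0.0001] [-0.0057, -0.0027] [-0.0058, -0.0024] [-0.0059, -0.0021] [-0.006, -0.0018] [-0.0061, -0.0015] [-0.0062, -0.0012] [-0.0062, -0.0009] [-0.0062, -0.0006] [-0.0063, -0.0003]
```

Emit:
jog_arm(
  increments=[
    [-0.007,0.0005,0,0,0,0,0],
    [-0.0057,-0.0018,0,0,0,0,0],
    [-0.0058,-0.0018,0,0,0,0,0],
    [-0.0059,-0.0018,0,0,0,0,0],
    [-0.006,-0.0016,0,0,0,0,0],
    [-0.0061,-0.0013,0,0,0,0,0],
    [-0.0062,-0.001,0,0,0,0,0],
  ],
)

```text
time: 8.78
tool_pos: [0.5111, 0.1448, 0.2477]
tcp_rot: [-1.073, 1.399, -1.419]
wrist_force: [-3.1, -3.1, 3.5]
width: 0.131
```

```bash
python3 st.py; python3 arc.py 1.55 10 .001
```

```text
t 8.78 pos [0.5111 0.1448 0.2477] loc [-0.0215 -0.0033  0.2477] turn [-0.006 -0.007  0.011] F [-3.8  2.2  3.5] w 0.13 q [ 0.24 -0.01  1.91 -0.01  1.25  2.09]
est th 1.032 radius err mm 4.2
[-0.0084, 0.0033] [-0.0068, -0.0005] [-0.0068, -0.0001] [-0.0068, 0.0002] [-0.0068, 0.0006] [-0.0068, 0.0009] [-0.0067, 0.0013] [-0.0066, 0.0016] [-0.0065, 0.002] [-0.0064, 0.0023]
```

Emit:
jog_arm(
  increments=[
    [-0.0068,0.002,0,0,0,0,0],
    [-0.0068,0.0015,0,0,0,0,0],
    [-0.0068,0.001,0,0,0,0,0],
    [-0.0068,0.001,0,0,0,0,0],
    [-0.0068,0.001,0,0,0,0,0],
  ],
)

```text
time: 9.4
tool_pos: [0.5215, 0.1829, 0.2457]
tcp_rot: [-1.066, 1.401, -1.415]
wrist_force: [-4.0, -1.8, 3.6]
width: 0.125
```

```bash
python3 st.py; python3 arc.py 1.8 10 .001
```

```text
t 9.4 pos [0.5215 0.1829 0.2457] loc [ 0.0181 -0.0033  0.2457] turn [-0.007 -0.007  0.004] F [-2.8  3.4  3.6] w 0.12 q [ 0.3   0.03  1.87 -0.01  1.24  2.14]
est th 1.326 radius err mm 2.1
[-0.0069, 0.0031] [-0.0061, 0.0013] [-0.006, 0.0016] [-0.0059, 0.0019] [-0.0059, 0.0022] [-0.0057, 0.0025] [-0.0056, 0.0027] [-0.0055, 0.003] [-0.0053, 0.0032] [-0.0052, 0.0035]
```

Emit:
jog_arm(
  increments=[
    [-0.0063,0.002,0,0,0,0,0],
    [-0.0061,0.002,0,0,0,0,0],
    [-0.006,0.002,0,0,0,0,0],
    [-0.0059,0.0021,0,0,0,0,0],
    [-0.0059,0.0023,0,0,0,0,0],
    [-0.0057,0.0025,0,0,0,0,0],
    [-0.0056,0.0027,0,0,0,0,0],
    [-0.0055,0.003,0,0,0,0,0],
  ],
)

```text
time: 10.4
tool_pos: [0.5351, 0.2324, 0.2245]
tcp_rot: [-1.066, 1.403, -1.413]
wrist_force: [-2.2, -0.8, 2.2]
width: 0.133
```

```bash
python3 st.py; python3 arc.py 2.2 10 .001
```

```text
t 10.4 pos [0.5351 0.2324 0.2245] loc [ 0.0694 -0.0032  0.2245] turn [-0.005 -0.007  0.002] F [-1.4  1.9  2.2] w 0.13 q [ 0.37  0.1   1.83 -0.01  1.2   2.22]
est th 1.747 radius err mm -0.0
[-0.006, 0.0033] [-0.0048, 0.0035] [-0.0046, 0.0037] [-0.0045, 0.004] [-0.0043, 0.0042] [-0.0041, 0.0043] [-0.0039, 0.0045] [-0.0037, 0.0047] [-0.0035, 0.0049] [-0.0032, 0.005]
```

Emit:
jog_arm(
  increments=[
    [-0.0052,0.0035,0,0,0,0,0],
    [-0.0048,0.0035,0,0,0,0,0],
    [-0.0046,0.0037,0,0,0,0,0],
    [-0.0045,0.004,0,0,0,0,0],
    [-0.0043,0.0042,0,0,0,0,0],
    [-0.0041,0.0043,0,0,0,0,0],
    [-0.0039,0.0045,0,0,0,0,0],
    [-0.0037,0.0047,0,0,0,0,0],
  ],
)

```text
time: 11.4
tool_pos: [0.5451, 0.2684, 0.1891]
tcp_rot: [-1.066, 1.403, -1.413]
wrist_force: [-1.8, -1.9, 0.9]
width: 0.127
```

```bash
python3 st.py; python3 arc.py 2.46 6 .001
```

```text
t 11.4 pos [0.5451 0.2684 0.1891] loc [ 0.1068 -0.0034  0.1891] turn [-0.005 -0.007  0.003] F [-2.4  1.2  0.9] w 0.13 q [ 0.42  0.18  1.81 -0.01  1.15  2.27]
est th 2.14 radius err mm 0.1
[-0.0048, 0.0059] [-0.0036, 0.0061] [-0.0032, 0.0062] [-0.0029, 0.0064] [-0.0026, 0.0065] [-0.0022, 0.0067]
```

Emit:
jog_arm(
  increments=[
    [-0.004,0.006,0,0,0,0,0],
    [-0.0036,0.0061,0,0,0,0,0],
    [-0.0032,0.0062,0,0,0,0,0],
    [-0.0029,0.0062,0,0,0,0,0],
    [-0.0022,0.0055,0,0,0,0,0],
    [-0.0015,0.004,0,0,0,0,0],
    [0,0,0,0,0,0,0],
    [0,0,0,0,0,0,0],
    [0,0,0,0,0,0,0],
  ],
)

```text
time: 12.52
tool_pos: [0.5496, 0.2847, 0.1553]
tcp_rot: [-1.07, 1.403, -1.415]
wrist_force: [-1.6, -1.7, 2.3]
width: 0.13
```

```bash
python3 st.py; python3 arc.py 2.46 6 .001; python3 - <<'E'
from h import *
p=read_camera("top");im=p["img"].copy();p2=read_camera("scene")
for P in(p,p2):
  for d in spotter.masks_of(P,"stamp_a")[:5]:
    print(round(d["p"],2),np.round(d["location"]),d["mask"].sum(),loc(world(P,[d["location"]])[0]).round(3))
cv2.imwrite("pics/c2.png",np.hstack([cv2.resize(im[150:330,200:400],None,fx=2,fy=2),cv2.resize(p2["img"][110:290,200:400],None,fx=2,fy=2)]))
E
```

```text
t 12.53 pos [0.5496 0.2847 0.1553] loc [ 0.1237 -0.0035  0.1553] turn [-0.004 -0.007  0.007] F [-2.   1.1  2.3] w 0.13 q [ 0.44  0.23  1.82 -0.01  1.1   2.29]
est th 2.428 radius err mm -0.1
[-0.0013, 0.0007] [-0.0002, 0.0007] [-0.0002, 0.0007] [-0.0002, 0.0007] [-0.0002, 0.0007] [-0.0002, 0.0007] 
0.45 [295. 242.] 107 [0.097 0.011 0.013]
0.4 [312. 238.] 31 [0.04  0.01  0.019]
```

View pics/c2.png

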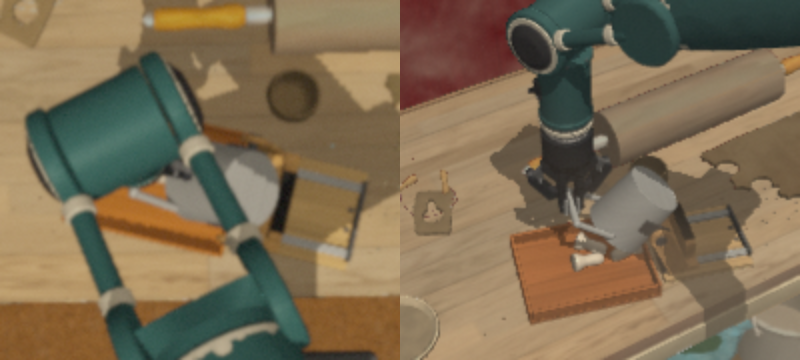

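The pail is tipped nearly to its stop, the carriage is home, and at least one or two stamps lie in the tray (right view around (585,255)). I'll press to the hard stop and wait a little.

Emit:
jog_arm(
  increments=[
    [0,0.003,0,0,0,0,0],
    [0,0.003,0,0,0,0,0],
    [0,0.002,0,0,0,0,0],
    [0,0,0,0,0,0,0],
    [0,0,0,0,0,0,0],
    [0,0,0,0,0,0,0],
    [0,0,0,0,0,0,0],
    [0,0,0,0,0,0,0],
  ],
)

```text
time: 13.72
tool_pos: [0.5496, 0.2847, 0.1553]
tcp_rot: [-1.07, 1.402, -1.415]
wrist_force: [-3.2, -1.3, 2.6]
width: 0.129
```

```bash
python3 st.py; python3 arc.py 2.0 8 .001; python3 - <<'E'
from h import *
p=read_camera("scene")
cv2.imwrite("pics/c3.png",cv2.resize(p["img"][190:280,245:345],None,fx=6,fy=6,interpolation=cv2.INTER_CUBIC))
E
```

```text
t 13.72 pos [0.5496 0.2847 0.1553] loc [ 0.1237 -0.0035  0.1553] turn [-0.004 -0.007  0.007] F [-2.1  2.8  2.6] w 0.13 q [ 0.44  0.23  1.82 -0.01  1.09  2.29]
est th 2.428 radius err mm -0.0
[0.0014, -0.0066] [0.0028, -0.0065] [0.0031, -0.0063] [0.0035, -0.0061] [0.0038, -0.006] [0.0041, -0.0057] [0.0044, -0.0055] [0.0047, -0.0053]
```

View pics/c3.png

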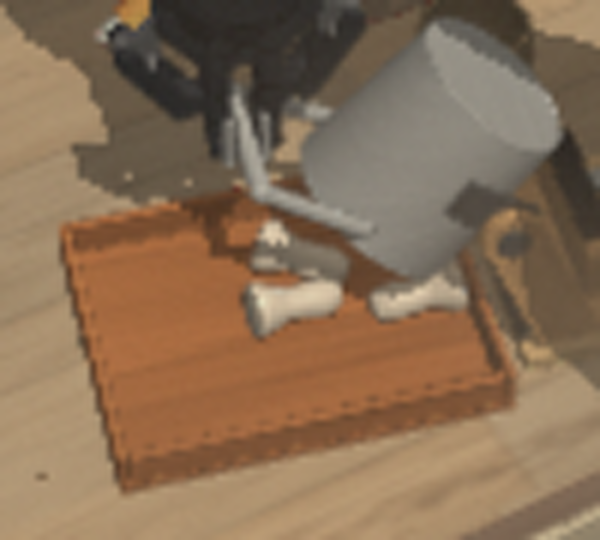

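All three stamps lie in the tray, in this crop at (295,305), (420,297) and (300,255). The pail is at its stop. Now back along the same arc.

Emit:
jog_arm(
  increments=[
    [0.0014,-0.0064,0,0,0,0,0],
    [0.0025,-0.0065,0,0,0,0,0],
    [0.0031,-0.0063,0,0,0,0,0],
    [0.0035,-0.0061,0,0,0,0,0],
    [0.0038,-0.006,0,0,0,0,0],
    [0.0041,-0.0057,0,0,0,0,0],
  ],
)

```text
time: 14.52
tool_pos: [0.5449, 0.2676, 0.193]
tcp_rot: [-1.067, 1.403, -1.413]
wrist_force: [-0.1, 1.3, -2.2]
width: 0.13
```

```bash
python3 st.py; python3 arc.py 1.6 10 .001
```

```text
t 14.53 pos [0.5449 0.2676 0.193 ] loc [ 0.1059 -0.0035  0.193 ] turn [-0.005 -0.007  0.004] F [ 1.2  0.4 -2.2] w 0.13 q [ 0.42  0.17  1.81 -0.01  1.15  2.27]
est th 2.112 radius err mm 1.7
[0.0046, -0.0043] [0.0044, -0.0051] [0.0047, -0.0049] [0.0049, -0.0046] [0.0052, -0.0044] [0.0054, -0.0041] [0.0056, -0.0038] [0.0058, -0.0035] [0.0059, -0.0032] [0.0061, -0.0029]
```

Emit:
jog_arm(
  increments=[
    [0.004,-0.0045,0,0,0,0,0],
    [0.0044,-0.0048,0,0,0,0,0],
    [0.0047,-0.0047,0,0,0,0,0],
    [0.0049,-0.0046,0,0,0,0,0],
    [0.0052,-0.0044,0,0,0,0,0],
    [0.0054,-0.0041,0,0,0,0,0],
    [0.0056,-0.0038,0,0,0,0,0],
  ],
)

```text
time: 15.4
tool_pos: [0.5358, 0.2341, 0.2282]
tcp_rot: [-1.062, 1.403, -1.411]
wrist_force: [-0.3, 2.4, -1.1]
width: 0.128
```

```bash
python3 st.py; python3 arc.py 1.2 10 .001
```

```text
t 15.4 pos [0.5358 0.2341 0.2282] loc [ 0.0712 -0.0035  0.2282] turn [-0.007 -0.007 -0.001] F [ 2.2  0.9 -1.1] w 0.13 q [ 0.37  0.1   1.83 -0.    1.21  2.22]
est th 1.744 radius err mm 4.1
[0.0073, -0.0002] [0.0064, -0.0033] [0.0065, -0.003] [0.0067, -0.0026] [0.0068, -0.0022] [0.0069, -0.0019] [0.007, -0.0015] [0.0071, -0.0011] [0.0071, -0.0007] [0.0072, -0.0003]
```

Emit:
jog_arm(
  increments=[
    [0.006,-0.001,0,0,0,0,0],
    [0.006,-0.0018,0,0,0,0,0],
    [0.006,-0.002,0,0,0,0,0],
    [0.0062,-0.0018,0,0,0,0,0],
    [0.0062,-0.0016,0,0,0,0,0],
    [0.0063,-0.0014,0,0,0,0,0],
  ],
)

```text
time: 16.15
tool_pos: [0.5254, 0.1963, 0.239]
tcp_rot: [-1.061, 1.402, -1.411]
wrist_force: [-0.1, 2.9, 0.4]
width: 0.129
```

```bash
python3 st.py; python3 arc.py 0.9 10 .001
```

```text
t 16.15 pos [0.5254 0.1963 0.239 ] loc [ 0.032  -0.0035  0.239 ] turn [-0.008 -0.007 -0.002] F [2.8 0.9 0.4] w 0.13 q [ 0.31  0.05  1.86 -0.    1.22  2.16]
est th 1.44 radius err mm -1.7
[0.0055, -0.0033] [0.007, -0.0013] [0.0071, -0.0009] [0.0071, -0.0005] [0.0071, -0.0001] [0.0071, 0.0003] [0.0071, 0.0007] [0.007, 0.001] [0.007, 0.0014] [0.0069, 0.0018]
```

Emit:
jog_arm(
  increments=[
    [0.0055,-0.0025,0,0,0,0,0],
    [0.0062,-0.001,0,0,0,0,0],
    [0.0064,-0.0008,0,0,0,0,0],
    [0.0066,-0.0004,0,0,0,0,0],
    [0.0066,0,0,0,0,0,0],
    [0.0066,0.0004,0,0,0,0,0],
  ],
)

```text
time: 16.9
tool_pos: [0.5148, 0.1575, 0.2447]
tcp_rot: [-1.059, 1.402, -1.411]
wrist_force: [-1.0, 3.0, 3.5]
width: 0.129
```

```bash
python3 st.py; python3 arc.py 0.5 10 .001
```

```text
t 16.9 pos [0.5148 0.1575 0.2447] loc [-0.0082 -0.0035  0.2447] turn [-0.009 -0.007 -0.003] F [2.7 1.8 3.5] w 0.13 q [ 0.25 -0.    1.9  -0.    1.23  2.1 ]
est th 1.129 radius err mm -0.1
[0.0073, 0.0006] [0.0082, 0.0012] [0.0081, 0.0017] [0.008, 0.0022] [0.0078, 0.0027] [0.0076, 0.0032] [0.0074, 0.0037] [0.0072, 0.0042] [0.0069, 0.0046] [0.0066, 0.005]
```

Emit:
jog_arm(
  increments=[
    [0.006,0.0006,0,0,0,0,0],
    [0.0064,0.001,0,0,0,0,0],
    [0.0064,0.0014,0,0,0,0,0],
    [0.0064,0.0018,0,0,0,0,0],
    [0.0063,0.0022,0,0,0,0,0],
    [0.0062,0.0026,0,0,0,0,0],
  ],
)

```text
time: 17.65
tool_pos: [0.5063, 0.1248, 0.246]
tcp_rot: [-1.042, 1.404, -1.404]
wrist_force: [-6.6, 10.6, 20.0]
width: 0.129
```

```bash
python3 st.py; python3 arc.py 0.3 8 .001; python3 - <<'E'
from h import *
p2=read_camera("scene");p=read_camera("top")
cv2.imwrite("pics/c4.png",np.hstack([cv2.resize(p["img"][180:300,280:440],None,fx=2.5,fy=2.5),cv2.resize(p2["img"][150:270,260:420],None,fx=2.5,fy=2.5)]))
E
```

```text
t 17.65 pos [0.5063 0.1248 0.246 ] loc [-0.042  -0.0039  0.246 ] turn [-0.014 -0.008 -0.019] F [ 8.5  9.1 20. ] w 0.13 q [ 0.19 -0.04  1.94  0.01  1.22  2.03]
est th 0.884 radius err mm 7.1
[0.006, 0.0099] [0.0088, 0.0038] [0.0085, 0.0044] [0.0082, 0.0051] [0.0078, 0.0056] [0.0074, 0.0062] [0.0069, 0.0067] [0.0064, 0.0072]
```

View pics/c4.png

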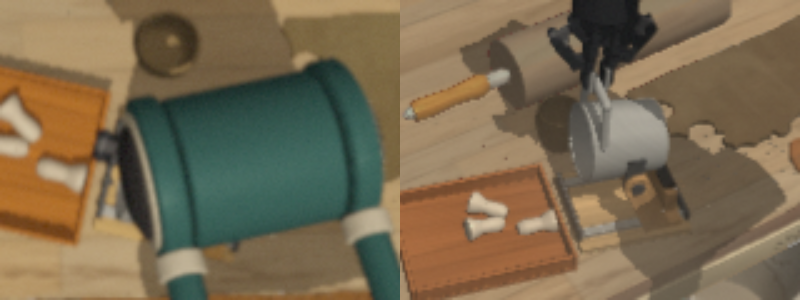

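The carriage slid back: the pail is still near horizontal and the carriage is well behind home. All three stamps are in the tray. I'll relieve the downward load and measure the carriage and tilt before fixing it.

Emit:
jog_arm(
  increments=[
    [0,-0.003,0,0,0,0,0],
    [0,0,0,0,0,0,0],
  ],
)

```text
time: 18.0
tool_pos: [0.5054, 0.1223, 0.2475]
tcp_rot: [-1.046, 1.402, -1.407]
wrist_force: [0.6, 3.1, 5.8]
width: 0.13
```

```bash
cat > cm.py <<'E'
from h import *
import sys
from scipy.spatial import cKDTree
p=read_camera("scene")
for t,z in(("carriage",0),("pail",.115)):
    for d in spotter.spot_point(p,t)[:2]: print(t,round(d["p"],2),loc(world(p,[d["location"]],z)[0]).round(3))
v,u=np.mgrid[0:420,0:560]
m=np.zeros((420,560),bool)
for d in spotter.masks_of(p,"pail")[:1]: m|=d["mask"]; print("pail mask",d["p"],m.sum())
m=m&(p["range_z"]>0);P=world(p,np.c_[u[m],v[m]]);D=P-ORG;L=np.c_[D@EX,D@EY,D[:,2]]
L=L[(abs(L[:,1])<.06)&(L[:,2]>.05)&(L[:,2]<.25)]
# cylinder fit: wall radius .052 about pail line x=-.025, z -.042..+.058
from scipy.optimize import least_squares
def pf(q):
    th,c=q;X=L[:,0]-c;Z=L[:,2]-.115
    return np.c_[X*np.cos(th)-Z*np.sin(th),L[:,1],X*np.sin(th)+Z*np.cos(th)]
def res(q):
    B=pf(q);r=np.hypot(B[:,0]+.025,B[:,1])
    side=np.where(r>.035,np.minimum(abs(r-.052),abs(r-.048)),.052-r)
    ax=np.maximum(np.maximum(-.042-B[:,2],B[:,2]-.058),0)
    d=np.hypot(side,ax); cap=np.hypot(B[:,2]+.042,np.maximum(r-.052,0)); capin=np.hypot(B[:,2]+.038,np.maximum(r-.052,0))
    return np.minimum(np.minimum(np.minimum(d,cap),capin),.012)
best=[]
for th in np.arange(-.1,2.5,.1):
    for c in np.arange(-.1,.011,.01):
        best.append((np.mean(res((th,c))),th,c))
best.sort();f=least_squares(res,best[0][1:]);print("n",len(L),"fit th,c",f.x.round(3),"mean mm",1e3*np.mean(res(f.x)).round(5),[tuple(np.round(b,3)) for b in best[:4]])
E
python3 st.py; python3 cm.py
```

```text
t 18.0 pos [0.5054 0.1223 0.2475] loc [-0.0447 -0.0037  0.2475] turn [-0.014 -0.008 -0.014] F [3.1 0.2 5.8] w 0.13 q [ 0.19 -0.05  1.94  0.01  1.23  2.03]
carriage 0.62 [-0.078 -0.003  0.   ]
pail 0.82 [-0.085  0.012  0.115]Traceback (most recent call last):
  File "cm.py", line 10, in <module>
    m=m&(p["range_z"]>0);P=world(p,np.c_[u[m],v[m]]);D=P-ORG;L=np.c_[D@EX,D@EY,D[:,2]]
                           ~~~~~^^^^^^^^^^^^^^^^^^^^
  File "h.py", line 8, in world
    r=ray(p,px); T=p["world_from_camera"]
  File "h.py", line 5, in ray
    u=cv2.undistortPoints(np.array(px,float).reshape(-1,1,2),K,np.array(p["distortion"]))[:,0]
      ~~~~~~~~~~~~~~~~~~~^^^^^^^^^^^^^^^^^^^^^^^^^^^^^^^^^^^^^^^^^^^^^^^^^^^^^^^^^^^^^^^^
cv2.error: OpenCV(4.12.0) /io/opencv/modules/calib3d/src/undistort.dispatch.cpp:347: error: (-215:Assertion failed) CV_IS_MAT(_src) && CV_IS_MAT(_dst) && (_src->rows == 1 || _src->cols == 1) && (_dst->rows == 1 || _dst->cols == 1) && _src->cols + _src->rows - 1 == _dst->rows + _dst->cols - 1 && (CV_MAT_TYPE(_src->type) == CV_32FC2 || CV_MAT_TYPE(_src->type) == CV_64FC2) && (CV_MAT_TYPE(_dst->type) == CV_32FC2 || CV_MAT_TYPE(_dst->type) == CV_64FC2) in function 'cvUndistortPointsInternal'
```

The carriage is at the back end (c ≈ -80 mm) with tilt about 1.45 rad. I'll turn the pail back against the rear end to about 0.5 rad, where the bar is behind the axle. Then I'll push the carriage home and finish standing the pail upright there.

```bash
sed -i 's/^def rows/C=float(sys.argv[4]) if len(sys.argv)>4 else 0.\ndef rows/; s/p=loc(s\["tool_pos"\])-OFF/p=loc(s["tool_pos"])-OFF-[C,0,0]/' arc.py
python3 - <<'E'
s=open('cm.py').read()
s=s.replace("m=np.zeros((420,560),bool)\nfor d in","m=np.ones((420,560),bool)\nfor d in []and").replace("(L[:,2]<.25)]","(L[:,2]<.25)&(L[:,2]>.10)&(L[:,0]<.04)&(L[:,0]>-.25)]")
open('cm.py','w').write(s)
E
python3 cm.py; python3 arc.py 1.0 10 -.001 -.08
```

```text
carriage 0.96 [-0.09  -0.006  0.   ]
pail 0.96 [-0.094  0.     0.115]
n 1196 fit th,c [ 1.373 -0.075] mean mm 2.5799999999999996 [(np.float64(0.003), np.float64(1.4), np.float64(-0.08)), (np.float64(0.003), np.float64(1.4), np.float64(-0.07)), (np.float64(0.003), np.float64(1.3), np.float64(-0.07)), (np.float64(0.003), np.float64(1.5), np.float64(-0.08))]
est th 1.448 radius err mm 7.4
[0.0087, 0.0057] [0.0058, -0.0012] [0.0058, -0.0009] [0.0059, -0.0006] [0.0059, -0.0004] [0.0059, -0.0001] [0.0059, 0.0001] [0.0059, 0.0004] [0.0059, 0.0007] [0.0058, 0.0009]
```

Emit:
jog_arm(
  increments=[
    [0.006,-0.001,0,0,0,0,0],
    [0.006,-0.001,0,0,0,0,0],
    [0.006,0,0,0,0,0,0],
    [0.006,0,0,0,0,0,0],
    [0.006,0,0,0,0,0,0],
    [0.006,0,0,0,0,0,0],
  ],
)

```text
time: 19.1
tool_pos: [0.4959, 0.0874, 0.2517]
tcp_rot: [-1.041, 1.401, -1.404]
wrist_force: [0.9, 1.7, 0.5]
width: 0.132
```

```bash
python3 st.py;python3 cm.py; python3 arc.py 0.7 8 -.001 -.08
```

```text
t 19.1 pos [0.4959 0.0874 0.2517] loc [-0.0808 -0.0037  0.2517] turn [-0.016 -0.007 -0.018] F [ 1.8 -0.5  0.5] w 0.13 q [ 0.12 -0.08  1.97  0.01  1.23  1.96]
carriage 0.66 [-0.087 -0.014  0.   ]
carriage 0.41 [-0.191 -0.244  0.   ]
pail 0.57 [-0.09   0.002  0.115]
n 1295 fit th,c [ 1.13  -0.081] mean mm 2.5300000000000002 [(np.float64(0.003), np.float64(1.1), np.float64(-0.08)), (np.float64(0.003), np.float64(1.2), np.float64(-0.08)), (np.float64(0.003), np.float64(1.1), np.float64(-0.07)), (np.float64(0.003), np.float64(1.0), np.float64(-0.07))]
est th 1.182 radius err mm 6.6
[0.0089, 0.0069] [0.0079, 0.0007] [0.0079, 0.0012] [0.0078, 0.0017] [0.0077, 0.0021] [0.0075, 0.0026] [0.0073, 0.003] [0.0071, 0.0035]
```

Emit:
jog_arm(
  increments=[
    [0,0,0,0,0,0,0.3],
    [0,0,0,0,0,0,0.3],
    [0,0.005,0,0,0,-0.01,0.3],
    [0,0.003,0,0,0,-0.005,0.3],
    [0,0,0,0,0,0,0],
    [0,0,0,0,0,0,0],
    [0,0,0,0,0,0,0],
  ],
)

```text
time: 20.12
tool_pos: [0.4939, 0.0862, 0.2395]
tcp_rot: [-1.063, 1.398, -1.417]
wrist_force: [0.2, 0.4, 0.3]
width: 0.132
```

```bash
python3 st.py; python3 arc.py 0.7 8 -.001 -.08
```

```text
t 20.12 pos [0.4939 0.0862 0.2395] loc [-0.0825 -0.0021  0.2395] turn [-0.01  -0.007  0.004] F [ 0.5 -0.1  0.3] w 0.13 q [ 0.13 -0.07  1.98 -0.01  1.22  1.98]
est th 1.171 radius err mm -5.5
[0.0088, -0.0052] [0.0077, 0.0008] [0.0077, 0.0012] [0.0076, 0.0017] [0.0075, 0.0021] [0.0073, 0.0026] [0.0072, 0.003] [0.007, 0.0034]
```

```bash
sed -i 's/^OFF=.*/OFF=np.array([-.001,0,-.0073])/' arc.py; python3 arc.py 0.5 12 0 -.08
```

```text
est th 1.17 radius err mm -0.0
[0.0074, 0.0003] [0.0073, 0.0007] [0.0073, 0.0011] [0.0072, 0.0015] [0.0071, 0.0019] [0.007, 0.0023] [0.0069, 0.0027] [0.0067, 0.0031] [0.0065, 0.0034] [0.0063, 0.0038] [0.0061, 0.0041] [0.0058, 0.0045]
```

Emit:
jog_arm(
  increments=[
    [0.0064,0.0003,0,0,0,0,0],
    [0.0068,0.0007,0,0,0,0,0],
    [0.007,0.0011,0,0,0,0,0],
    [0.007,0.0015,0,0,0,0,0],
    [0.007,0.002,0,0,0,0,0],
    [0.007,0.0025,0,0,0,0,0],
    [0.0069,0.0029,0,0,0,0,0],
  ],
)

```text
time: 21.0
tool_pos: [0.4808, 0.0378, 0.2292]
tcp_rot: [-1.059, 1.398, -1.416]
wrist_force: [1.1, 1.5, 1.5]
width: 0.131
```

```bash
python3 st.py;python3 cm.py; python3 arc.py 0.5 6 0 -.08
```

```text
t 21.0 pos [0.4808 0.0378 0.2292] loc [-0.1327 -0.0022  0.2292] turn [-0.012 -0.007  0.   ] F [ 1.7 -0.7  1.5] w 0.13 q [ 0.03 -0.1   2.03 -0.    1.2   1.88]
carriage 0.78 [-0.078 -0.001  0.   ]
pail 0.88 [-0.096 -0.011  0.115]
n 1357 fit th,c [ 0.774 -0.084] mean mm 3.66 [(np.float64(0.004), np.float64(0.7), np.float64(-0.08)), (np.float64(0.004), np.float64(0.8), np.float64(-0.08)), (np.float64(0.004), np.float64(0.9), np.float64(-0.09)), (np.float64(0.004), np.float64(0.8), np.float64(-0.09))]
est th 0.777 radius err mm 0.3
[0.0054, 0.0028] [0.0054, 0.0028] [0.0053, 0.003] [0.0051, 0.0033] [0.005, 0.0035] [0.0048, 0.0037]
```

Tracks as planned. On to about 0.3 rad.

Emit:
jog_arm(
  increments=[
    [0.0054,0.003,0,0,0,0,0],
    [0.0054,0.003,0,0,0,0,0],
    [0.0053,0.0032,0,0,0,0,0],
    [0.0051,0.0034,0,0,0,0,0],
    [0.005,0.0036,0,0,0,0,0],
    [0.0048,0.0038,0,0,0,0,0],
    [0.0045,0.0042,0,0,0,0,0],
    [0,0,0,0,0,0,0],
  ],
)

```text
time: 22.15
tool_pos: [0.4707, 0.0008, 0.203]
tcp_rot: [-1.06, 1.398, -1.417]
wrist_force: [0.7, -0.6, -0.6]
width: 0.135
```

```bash
python3 st.py; python3 arc.py 0.3 3 0 -.08
```

```text
t 22.15 pos [0.4707 0.0008 0.203 ] loc [-0.171  -0.0023  0.203 ] turn [-0.012 -0.008  0.002] F [-0.4 -0.8 -0.6] w 0.14 q [-0.05 -0.1   2.08 -0.    1.15  1.8 ]
est th 0.425 radius err mm -0.8
[0.0044, 0.0033] [0.0037, 0.004] [0.0036, 0.0042]
```

Emit:
jog_arm(
  increments=[
    [-0.01,0,0,0,0,0,0],
    [-0.01,0,0,0,0,0,0],
    [-0.01,0,0,0,0,0,0],
    [-0.01,0,0,0,0,0,0],
    [-0.01,0,0,0,0,0,0],
    [-0.01,0,0,0,0,0,0],
    [-0.008,0,0,0,0,0,0],
  ],
)

```text
time: 23.02
tool_pos: [0.4896, 0.0702, 0.203]
tcp_rot: [-1.064, 1.397, -1.417]
wrist_force: [-0.8, -2.4, 1.3]
width: 0.13
```

```bash
python3 st.py; python3 cm.py; python3 arc.py 0.3 3 0 0
```

```text
t 23.02 pos [0.4896 0.0702 0.203 ] loc [-0.0991 -0.0022  0.203 ] turn [-0.011 -0.007  0.005] F [-2.5  0.2  1.3] w 0.13 q [ 0.1  -0.05  2.03 -0.01  1.15  1.95]
carriage 0.7 [-0.014 -0.007  0.   ]
pail 0.76 [-0.016  0.015  0.115]
n 1389 fit th,c [ 0.415 -0.011] mean mm 4.8 [(np.float64(0.005), np.float64(0.4), np.float64(-0.01)), (np.float64(0.005), np.float64(0.5), np.float64(-0.01)), (np.float64(0.005), np.float64(0.3), np.float64(-0.01)), (np.float64(0.005), np.float64(0.6), np.float64(-0.02))]
est th 0.383 radius err mm 4.3
[-0.0006, 0.0057] [0.0024, 0.0027] [0.0024, 0.0028]
```

Emit:
jog_arm(
  increments=[
    [-0.004,0,0,0,0,0,0],
    [-0.004,0,0,0,0,0,0],
    [-0.004,0,0,0,0,0,0],
    [-0.003,0,0,0,0,0,0],
  ],
)

```text
time: 23.68
tool_pos: [0.4924, 0.0801, 0.2048]
tcp_rot: [-1.073, 1.394, -1.424]
wrist_force: [-4.4, -7.9, 8.2]
width: 0.13
```

```bash
python3 st.py; python3 arc.py 0. 8 0.002 0
```

```text
t 23.68 pos [0.4924 0.0801 0.2048] loc [-0.0888 -0.0022  0.2048] turn [-0.01  -0.006  0.015] F [-8.7  2.2  8.2] w 0.13 q [ 0.12 -0.04  2.02 -0.02  1.16  1.97]
est th 0.447 radius err mm -1.0
[0.004, 0.0044] [0.005, 0.0054] [0.0047, 0.0057] [0.0044, 0.0059] [0.0041, 0.0061] [0.0037, 0.0064] [0.0034, 0.0066] [0.003, 0.0067]
```

Home again (8.7 N on the stop). Standing it down with a forward bias.

Emit:
jog_arm(
  increments=[
    [0.003,0.005,0,0,0,0,0],
    [0.0042,0.0054,0,0,0,0,0],
    [0.0043,0.0057,0,0,0,0,0],
    [0.0041,0.0059,0,0,0,0,0],
    [0.0038,0.0061,0,0,0,0,0],
  ],
)

```text
time: 24.3
tool_pos: [0.4865, 0.0586, 0.1785]
tcp_rot: [-1.075, 1.393, -1.426]
wrist_force: [-2.4, -2.4, 3.8]
width: 0.126
```

```bash
python3 st.py; python3 arc.py 0. 3 0.002 0
```

```text
t 24.3 pos [0.4865 0.0586 0.1785] loc [-0.1111 -0.0023  0.1785] turn [-0.01  -0.007  0.018] F [-2.9  1.6  3.8] w 0.13 q [ 0.08 -0.04  2.06 -0.02  1.11  1.94]
est th 0.182 radius err mm -0.9
[0.0029, 0.0064] [0.0037, 0.0071] [0.0033, 0.0073]
```

Emit:
jog_arm(
  increments=[
    [0.0025,0.0055,0,0,0,0,0],
    [0.0027,0.0055,0,0,0,0,0],
    [0.0022,0.005,0,0,0,0,0],
    [0.001,0.004,0,0,0,0,0],
    [-0.001,0.003,0,0,0,0,0],
  ],
)

```text
time: 24.92
tool_pos: [0.483, 0.0459, 0.1528]
tcp_rot: [-1.085, 1.391, -1.431]
wrist_force: [-6.1, -13.5, 7.2]
width: 0.131
```

```bash
python3 st.py; python3 arc.py 0. 3 0.002 0
```

```text
t 24.93 pos [0.483  0.0459 0.1528] loc [-0.1242 -0.0022  0.1528] turn [-0.008 -0.006  0.027] F [-14.6   2.3   7.2] w 0.13 q [ 0.06 -0.02  2.1  -0.03  1.06  1.92]
est th -0.038 radius err mm -0.6
[-0.002, -0.0018] [-0.0006, -0.0016] [-0.0006, -0.0016]
```

Emit:
jog_arm(
  increments=[
    [-0.001,0.003,0,0,0,0,0],
    [-0.001,0.003,0,0,0,0,0],
  ],
)

```text
time: 25.18
tool_pos: [0.4832, 0.0455, 0.1521]
tcp_rot: [-1.089, 1.39, -1.434]
wrist_force: [-15.1, -5.4, 29.6]
width: 0.132
```

```bash
python3 st.py; sed -i 's/(L\[:,2\]<.25)/(L[:,2]<.18)/' cm.py; python3 cm.py
```

```text
t 25.18 pos [0.4832 0.0455 0.1521] loc [-0.1246 -0.0025  0.1521] turn [-0.007 -0.006  0.031] F [-9.2 13.2 29.6] w 0.13 q [ 0.06 -0.01  2.1  -0.04  1.06  1.93]
carriage 0.79 [ 0.001 -0.002  0.   ]
pail 0.65 [-0.003  0.01   0.115]
n 1167 fit th,c [-0. -0.] mean mm 3.92 [(np.float64(0.004), np.float64(0.0), np.float64(-0.0)), (np.float64(0.004), np.float64(-0.1), np.float64(-0.0)), (np.float64(0.004), np.float64(0.1), np.float64(-0.0)), (np.float64(0.005), np.float64(0.2), np.float64(-0.01))]
```

Hard on the rest (30 N down) and against the stop; the vision fit gives tilt 0 and carriage 0. Relax, open, lift.

Emit:
jog_arm(
  increments=[
    [0,-0.001,0,0,0,0,0],
    [0,0,0,0,0,0,0.4],
    [0,0,0,0,0,0,0.4],
    [0,0,0,0,0,0,0.4],
    [0,-0.01,0,0,0,0,0.4],
    [0,-0.02,0,0,0,0,0.4],
    [0,-0.04,0,0,0,0,0.4],
    [0,-0.04,0,0,0,0,0.4],
  ],
)

```text
time: 26.32
tool_pos: [0.4813, 0.0504, 0.2618]
tcp_rot: [-1.093, 1.396, -1.429]
wrist_force: [1.1, 0.0, -0.5]
width: 0.402
```

Emit:
jog_arm(
  increments=[
    [0.05,0,0,0,0,0,0.4],
    [0.05,0,0,0,0,0,0.4],
    [0.05,0,0,0,0,0,0.4],
    [0.05,0,0,0,0,0,0.4],
    [0.05,0,0,0,0,0,0.4],
    [0,0,0,0,0,0,0.4],
  ],
)

```text
time: 27.08
tool_pos: [0.4177, -0.1966, 0.2798]
tcp_rot: [-1.081, 1.379, -1.435]
wrist_force: [0.2, 0.2, 0.9]
width: 0.401
```

```bash
python3 st.py; python3 cm.py; python3 - <<'E'
from h import *
p=read_camera("top");p2=read_camera("scene");ims=[]
for P,z in((p,0),(p2,0)):
    I=P["img"].copy()
    for d in spotter.spot_point(P,"bar")[:1]: print("bar",loc(world(P,[d["location"]],.165)[0]).round(4))
    for t in("pinch_pot","water_bowl"):
        d=spotter.spot_point(P,t)[0]; print(t,world(P,[d["location"]],0)[0].round(3))
    for y in(-.036,.036):
        a=project(P,[bar(0)+y*EY])[0];cv2.circle(I,(int(a[0]),int(a[1])),1,(0,0,255),-1)
    ims.append(I)
cv2.imwrite("pics/c5.png",np.hstack([cv2.resize(ims[0][170:320,230:430],None,fx=2,fy=2),cv2.resize(ims[1][140:290,220:420],None,fx=2,fy=2)]))
v,u=np.mgrid[0:420,0:560];m=p["range_z"]>0;P=world(p,np.c_[u[m],v[m]]);D=P-ORG;L=np.c_[D@EX,D@EY,D[:,2]]
q=L[(L[:,2]>.168)&(abs(L[:,1])<.06)&(L[:,0]>-.085)&(L[:,0]<.04)&(L[:,2]<.18)]
print("rim n",len(q),"centre",((q.min(0)+q.max(0))/2).round(4)); A2=np.c_[q,np.ones(len(q))];c=np.linalg.lstsq(np.c_[q[:,:2],np.ones(len(q))],q[:,2],rcond=None)[0];print("rim slope x",c.round(4))
E
```

```text
t 27.07 pos [ 0.4177 -0.1966  0.2798] loc [-0.3754 -0.0033  0.2798] turn [-0.019 -0.002  0.028] F [ 0.3 -0.2  0.9] w 0.4 q [-0.48 -0.19  2.01 -0.02  1.3   1.37]
carriage 0.79 [-0.011 -0.007  0.   ]
pail 0.86 [-0.007  0.014  0.115]
n 1151 fit th,c [-0. -0.] mean mm 3.76 [(np.float64(0.004), np.float64(0.0), np.float64(-0.0)), (np.float64(0.004), np.float64(-0.1), np.float64(-0.0)), (np.float64(0.004), np.float64(0.1), np.float64(-0.0)), (np.float64(0.005), np.float64(0.2), np.float64(-0.01))]
bar [0.0073 0.0061 0.165 ]
pinch_pot [0.635 0.086 0.   ]
water_bowl [0.543 0.6   0.   ]
bar [-0.1261 -0.0018  0.165 ]
pinch_pot [ 0.603 -0.066  0.   ]
water_bowl [0.526 0.589 0.   ]
rim n 261 centre [-0.029   0.0005  0.1721]
rim slope x [ 0.0074 -0.0016  0.1723]
```

View pics/c5.png

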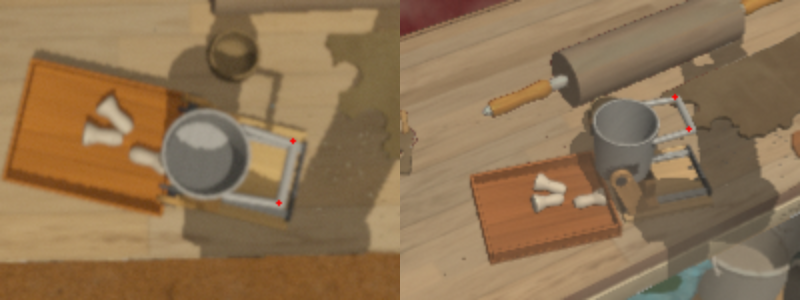

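The last picture shows the pail upright at home with the bar dots on the handle. All three stamps are in the tray, at left view (112,112), (103,133) and (145,157), and the pot has not moved. Handing in.

```bash
python3 -c "
from h import *
print(bot.finish_job())"
```

```text
the job is handed in; nothing more can be done
None
```

I handed the job in at about 27 s. At the last check the carriage was home, the pail was upright and empty, and all three stamps lay in the tray.

**What I did:** I gripped the handle bar from above, pushed the carriage home (17 N against the stop) and turned the pail steadily to its tipping stop. All three stamps dropped into the tray. I then stood the pail up again, released it and backed the arm away.

**What went wrong:** on the way back the grip on the bar dragged the carriage back about 80 mm, off its stop. I let go and gripped the bar again, turned the pail back to about 0.4 rad and pushed the carriage home (9 N on the stop). I then finished standing the pail up there, pressing it down with about 30 N onto its rest.

**Last checks, after release:**
- **Pail and carriage:** the vision fit gave tilt 0 and carriage 0. The rim was level to within 0.01. Its centre had moved 80 mm from the start, within about 1–2 mm.
- **Bystanders:** in the top view the pinch pot and water bowl were within about 3 mm of where they started. In the scene view the bowl also agreed.
- **Disagreements:** the top view's network misplaced the bar, and the scene view's misplaced the pinch pot. The picture showed both where they should be. The network's own carriage point read -11 mm, against 0 from the fit. Its readings are noisy, so I went by the fit and the rim.

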